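# Measure a whole-mount paraffin block with the sliding square

### The job

The paraffin block on the grossing board has to be measured: take the sliding square off its sloping rest and lay it flat on the board with its graduated edge flush along the block's long side that faces the robot and its fixed arm flush against the block's plain end (the end without the sloped writing face). Then slide the square's cursor in until its jaw touches the block's other end, and leave everything like that, without shoving the block from its place or upsetting the things around.

Things in the scene. Friction and masses are not known exactly. Their poses are not given: they have to be found in the camera images.
- rule: the sliding square, stainless steel, 0.35 kg; origin on its flat underside below the middle of the finger rib, z up. Beam 5 mm thick, x -10 to +32 mm, y -62 to +110 mm; the graduated edge is x = +32 mm. Fixed arm (18 mm wide) runs out to x = +77 mm, its inner face at y = -44 mm. Starts on the sloping rest, tilted 32 degrees, arms uphill
- rule_grip (a point): grip point in the square's finger rib, at rule x = 0, y = 0, z = 27 mm; axes as the rule. The rib stands on the beam: 12 mm wide in x (grip across this), 60 mm long in y, its top at z = 31 mm
- rule_corner (a point): the inside corner of the square, on the underside, where the graduated edge (x = +32 mm) meets the inner face of the fixed arm (y = -44 mm); it belongs at the block's near corner of the plain end, point block_corner
- cursor (a joint): position of the dark cursor along the beam (m): 0 when its jaw face is 78 mm from the fixed arm's inner face, 0.046 when 124 mm; it slides with light friction (under 0.5 N) and stays where it is left. It starts 12 to 34 mm wider than the block
- cursor_tab (a point): middle of the top of the cursor's upright grip tab: 12 mm wide across the beam (rule x), 20 mm along it, standing 22 mm high from the cursor's saddle (rule z = 9 mm) to rule z = 31 mm, in line with the rib. Same axes as the rule
- cursor_face (a point): point on the underside plane where the cursor's jaw face meets the graduated edge; the jaw is 12 mm wide and runs out to rule x = 72 mm; the face looks to the rule's -y. Same axes as the rule
- block: paraffin block on its flat cassette: base 60 mm (x) by 84 mm (y) by 8 mm high with upright sides, on it a cream wax slab 54 x 67 mm with a tissue slice in its top, 24 mm high in all; loose, 0.28 kg. Origin: centre of the underside. The -x long side faces the robot, the plain end is -y, the sloped writing face is at the +y end
- block_corner (a point): corner of the block's base at its underside, between the long side that faces the robot (-x) and the plain end (-y). Same axes as the block
- block_far (a point): corner of the block's base at its underside, between the long side that faces the robot (-x) and the end with the writing face (+y). Same axes as the block
- board: flat pale grey-green plastic grossing board with a groove round its rim, 180 mm (x) by 260 mm (y), fixed; origin at the centre of its underside, its flat top is 14 mm above that
- rest: fixed sloping rest of dark grey bent sheet, 170 mm wide (y), 90 mm deep, rising away from the robot along its +x at 32 degrees from 24 to 74 mm high; origin: centre of its footprint. Two tabs at its low edge (y = -70 and +70 mm, 18 mm wide) stand 14 mm off the slope and hold the square's outer edge; between them the low edge is open
- rack_mid: bystander: long white test tube rack left of the board
- marker: bystander: marker pen, 135 mm, lying in front of the rack at the left
- bottle: bystander: white screw-cap bottle, 98 mm tall, right of the rest
- dish: bystander: petri dish, 91 mm across, right of the rest
Mind the look-alikes: they are no part of the job. There is more than one size of the rule; the job needs the larger.

How it is judged:
On the way, in this order (a step that is already met when the one before it is completed fails the run):
1. the square lies on the board, flush along the block's near long side and against its plain end, the cursor still open (x of rule_corner in the frame of block_corner between -0.003 and 0.003 m and y of rule_corner in the frame of block_corner between -0.003 and 0.003 m and z of rule_corner in the frame of block_corner below 0.003 m and angle between the y axis of rule and the y axis of block, either way round below 0.04 rad and y of cursor_face in the frame of block_far above 0.006 m), for 0.2 s.
2. the cursor's jaw touches the block's other end (y of cursor_face in the frame of block_far below 0.003 m), for 0.2 s.
At the end, for the whole second after the job is handed in: the square lies flat on the board (0.04 rad), its inside corner within 3 mm of the block's corner in each direction, its edge parallel to the block within 0.04 rad; the cursor's jaw within 3 mm of the other end; square and block at rest, the block moved less than 25 mm (x of rule_corner in the frame of block_corner between -0.003 and 0.003 m and y of rule_corner in the frame of block_corner between -0.003 and 0.003 m and z of rule_corner in the frame of block_corner between -0.003 and 0.003 m and angle between the y axis of rule and the y axis of block, either way round below 0.04 rad and angle between each of rule, block's own z axis and vertical below 0.04 rad and y of cursor_face in the frame of block_far between -0.003 and 0.003 m and linear speed of each of rule, block below 0.01 m/s and distance of block from where it was at the start of the episode below 0.025 m); the robot touches nothing.
It fails at once if the block is shoved more than 25 mm or tipped (distance of block from where it was at the start of the episode above 0.025 m or angle between block's own z axis and vertical above 0.2 rad).
It fails at once if a bystander is moved by more than 20 mm (distance of any of rack_mid, marker, bottle, dish from where it was at the start of the episode above 0.02 m).
It also fails if it takes over 58 s, if anything falls off the work surface, if the arm or the gripper's body presses on something with over 40 N, if the wrist force passes 120 N, or if a joint passes its speed limit or range.

### The arm

A 6-joint arm with a two-finger parallel gripper is mounted at the origin on a cart in front of the work surface, level with it; the furniture and walls round the work are solid. World frame = base frame: x ahead of the robot, y to its left, z up, the work surface at z = 0. Lengths are in m, angles in rad, forces in N, time in s.
With the tool pointing down it reaches from about 0.35 to 0.775 m from the base axis. Payload 7.3 kg.
Tool frame: the origin (TCP) lies at the very end of the fingers, on their centre line; the grasp point (between the pads) lies grip_point_offset behind it (grip_point_offset is the distance from the TCP to the grasp point, in m); z points along the fingers, y is the direction in which the jaws open and shut (so a half turn about z gives the same grasp; the last joint's range is limited). The gripper opens to 92 mm and grips with 3 to 60 N. Pads are 19 mm wide; open, the fingers measure 130 mm over their backs; the gripper's body (75 mm by 190 mm) begins 47 mm behind the grasp point.
Start: joints at [1.084, 0.342, 1.524, -0, 1.275, -0.146], TCP at [0.175, 0.495, 0.227] pointing down, gripper open.
Joint ranges: [-2.53, 2.53], [-0.77, 2.02], [0.04, 2.7], [-1, 4.14], [0.28, 2.66], [-3.11, 3.11]. Speed limits (rad/s): [2.57, 2.57, 3.14, 3.14, 3.14, 3.14].

### API

Orientations are given as [roll, pitch, yaw] about the fixed x, y, z axes, in that order (R = Rz(yaw) Ry(pitch) Rx(roll)).
In Python, from cell import * gives the robot as it stands.
- The arm moves only by the shell command python3 -m inch 'ROWS' [OPENING] [FORCE]. ROWS is JSON, a list that holds one entry, the list of rows, each a list of 4 numbers: the shift along the tool's x, y, z in mm, then the turn about the tool's z in rad. In form: [[[x, y, z, roll], ...]]. A call has 1 to 10 rows; each row shifts and turns the commanded pose from where the row before left it, along the tool's axes as they then stand; what a row does not reach is not made up. A row lasts 1/8 s, in which the tool goes at most 62.5 mm and 10.7 degrees, less where a joint would pass 70% of its speed; a pose out of reach is approached as far as the arm can. A call with a gripper value outside its range is refused whole. OPENING is the closure, from -1 (fully open) to 1 (shut), set as the call begins (- or left out, the last holds). The fingers move at their own pace and stop on an object; FORCE is the grip in N (left out, the last holds). Time passes only in rows, so rows that do not move let the fingers close. It gives the time, the measured TCP pose, the force and the opening at its end, in the units of the state.
- observe(): the state, without advancing time (a new reading comes with each control period).
- read_camera(name): name is "side" or "top"; returns a dict with "img" (400x640x3 uint8, blue, green, red), "fx", "fy", "cx", "cy" (pixels), "eye" and "rotation" of the camera in the world. Camera axes: x right, y down, z forward; pixel columns grow to the right and rows downward; lengths in m; the calibration is good to about 2 mm. A picture is of the moment at which its call begins. There is no depth.
- hand_in(): hands the job in, once; it reports no verdict.
Trained networks look in the newest picture that a camera, given by its name, has taken for a name from the list of things; names that differ only in an ending like _2 or _b are one class to them, and where a whole thing is asked for, a point or a joint stands for the part that bears it (a point fixed in the world has none). Each returns a list of dicts, best first, with "conf" (0 to 1); they miss things now and then, are a little off and sometimes report something else, mostly with a low value. They report only what shows in the picture. A call takes as long as a camera call. They do not tell look-alikes from the thing itself.
- boxes_of(camera, label): "at" ([row, column] in pixels, amid what is visible of it).
- place_of(camera, label): "at" ([row, column] in pixels: a listed point, or the origin of a listed thing).
The state is a dict: "time": time; "qpos": joint angles; "qvel": joint speeds; "joint_efforts": joint torques, N m; "tool_pos": TCP position; "tool_rot": TCP orientation; "contact_force": force on the tool from outside, world axes, zero at the start; "torque": the same for the moment, N m; "opening": finger opening in m.
Only numpy, scipy, OpenCV 4.12 (cv2) and the standard library are available. Lean on these libraries where they do the work, as an engineer would, in place of code of your own. Each camera call takes 0.05 s, during which the arm holds its last target. There are 200 camera calls.

## Working session

There is one attempt and no reset: what is moved stays moved. The work goes in short steps, Python scripts to look and compute and a shell command to move; the robot and the scene stay as the last step left them, time stands still between calls to the robot, and variables do not carry over. Pictures are saved under pics/ and viewed, about 8 in all and at most 12, crops included, and the job is handed in when it is done.

```bash
mkdir -p pics; ls; cat > h.py <<'E'
from cell import *
import numpy as np, cv2
def ray(c,rc):
    d=np.array([(rc[1]-c["cx"])/c["fx"],(rc[0]-c["cy"])/c["fy"],1.0])
    return np.array(c["eye"]),np.array(c["rotation"])@d
def onz(c,rc,z):
    e,d=ray(c,rc); return e+d*(z-e[2])/d[2]
def proj(c,p):
    q=np.array(c["rotation"]).T@(np.array(p)-np.array(c["eye"]))
    return np.array([c["cy"]+c["fy"]*q[1]/q[2],c["cx"]+c["fx"]*q[0]/q[2]])
def tri(c1,a,c2,b):
    e1,d1=ray(c1,a);e2,d2=ray(c2,b)
    d1=d1/np.linalg.norm(d1);d2=d2/np.linalg.norm(d2)
    s,t=np.linalg.lstsq(np.c_[d1,-d2],e2-e1,rcond=None)[0]
    p,q=e1+s*d1,e2+t*d2
    return (p+q)/2,np.linalg.norm(p-q)
E
python3 - <<'E'
from h import *
o=observe();print(o["time"],o["tool_pos"],o["tool_rot"],o["opening"])
import cell;print([k for k in dir(cell) if k[0]!='_'], grip_point_offset if 'grip_point_offset' in dir(cell) else '')
C={}
for n in("top","side"):
    c=read_camera(n);C[n]=c;cv2.imwrite(f"pics/{n}0.png",c["img"])
    print(n,c["eye"],np.array(c["rotation"]).round(3).tolist(),c["fx"])
    for l in("rule_grip","rule_corner","cursor_tab","cursor_face","block_corner","block_far","block","board","rest","rule"):
        print(l,[(np.array(d["at"]).round(1).tolist(),round(d["conf"],2)) for d in place_of(n,l)[:4]])
E
```

```text
pics
0.0 [0.17525063 0.49445244 0.22605463] [-3.14011468e+00 -2.20419769e-04  2.80081202e+00] 0.09162800697620148
['IKError', 'boxes_of', 'grip_point_offset', 'hand_in', 'observe', 'place_of', 'read_camera'] 0.0188
top [ 0.31611208 -0.05665791  1.65890225] [-2.976, 0.015, -1.572] 487.6836639446324
rule_grip [([263.4, 417.2], 0.81), ([145.2, 365.0], 0.73)]
rule_corner [([144.5, 376.2], 0.74), ([258.8, 436.8], 0.73)]
cursor_tab [([252.7, 397.7], 0.73), ([150.6, 353.8], 0.58)]
cursor_face [([154.1, 364.9], 0.46), ([246.8, 406.6], 0.44), ([265.0, 200.8], 0.33)]
block_corner [([246.6, 298.2], 0.68)]
block_far [([266.0, 417.9], 0.75), ([250.3, 277.8], 0.55)]
block [([242.5, 283.7], 0.85)]
board [([248.7, 279.9], 0.63)]
rest [([250.5, 418.8], 0.89)]
rule [([258.7, 420.1], 0.86), ([145.1, 364.2], 0.83)]
side [ 0.44585171 -1.30065766  0.68713669] [-2.019, 0.016, -0.118] 367.25847246916123
rule_grip [([250.2, 267.2], 0.97), ([316.2, 267.6], 0.32), ([308.2, 297.1], 0.16)]
rule_corner [([258.4, 269.6], 0.74), ([234.9, 273.3], 0.55)]
cursor_tab [([260.3, 268.1], 0.61), ([234.4, 274.5], 0.49)]
cursor_face [([239.6, 284.6], 0.61)]
block_corner [([202.8, 281.0], 0.57), ([259.0, 267.4], 0.32)]
block_far [([195.1, 276.4], 0.46)]
block [([198.2, 286.0], 0.59)]
board []
rest [([262.4, 283.4], 0.86)]
rule [([259.3, 271.9], 0.9)]
```

```bash
sed -i 's/np.array(c\["rotation"\])/Rc(c)/g' h.py; cat >> h.py <<'E'
from scipy.spatial.transform import Rotation as R
def Rc(c): return R.from_euler("xyz",c["rotation"]).as_matrix()
E
python3 - <<'E'
from h import *
C={n:read_camera(n) for n in("top","side")}
t=C["top"]["img"];s=C["side"]["img"]
cv2.imwrite("pics/t1.png",cv2.resize(t[170:320,220:480],None,fx=3,fy=3,interpolation=2))
cv2.imwrite("pics/both.png",np.vstack([cv2.resize(t,(800,500))[100:450,100:700],s[150:330,20:620]]))
for l,rc,z in(("block_corner",(246.6,298.2),.014),("far",(250.3,277.8),.014),("rest",(250.5,418.8),0),("board",(248.7,279.9),0),("grip",(263.4,417.2),.07)):print(l,onz(C["top"],rc,z))
print(tri(C["top"],(263.4,417.2),C["side"],(250.2,267.2)))
E
```

```text
block_corner [0.44885417 0.06608919 0.014     ]
far [0.43657468 0.13485342 0.014     ]
rest [ 0.43563004 -0.34181915  0.        ]
board [0.44301629 0.1294087  0.        ]
grip [ 0.38901091 -0.3232814   0.07      ]
(array([ 0.39219441, -0.32718651,  0.04587152]), np.float64(0.004160545908154731))
```

View pics/t1.png

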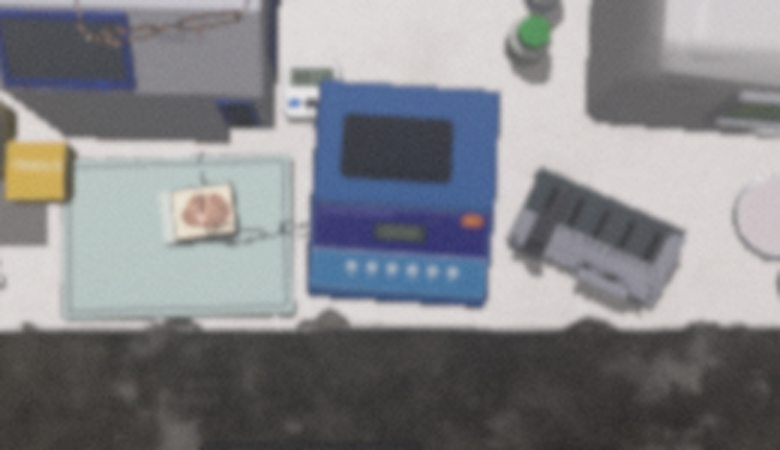

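View pics/both.png

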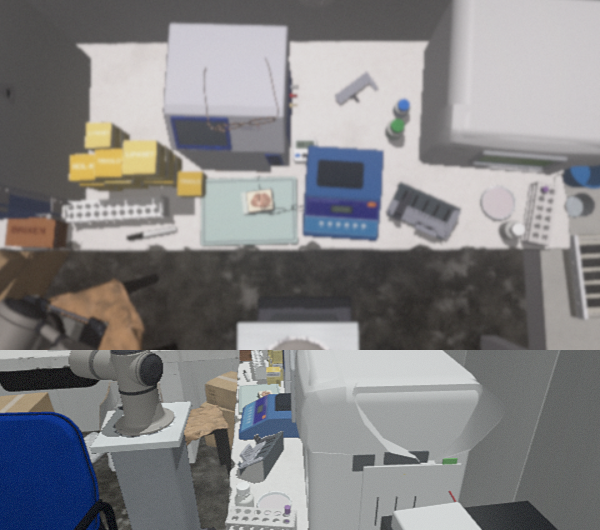

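```bash
python3 - <<'E'
from h import *
import pickle
S={}
for n in("top","side"):
    L=[read_camera(n) for _ in range(6)]; c=L[0]; c["img"]=np.mean([l["img"] for l in L],0).astype(np.uint8); S[n]=c
pickle.dump(S,open("s.pkl","wb"))
z=lambda i,r0,r1,c0,c1:cv2.resize(i[r0:r1,c0:c1],(800,int(800*(r1-r0)/(c1-c0))),interpolation=cv2.INTER_CUBIC)
t,s=S["top"]["img"],S["side"]["img"]
a=z(t,222,282,380,460)[:560]
cv2.imwrite("pics/z1.png",np.vstack([a[:,:]]))
cv2.imwrite("pics/z2.png",np.vstack([z(t,228,252,270,306)[:, :]]))
cv2.imwrite("pics/z3.png",z(s,225,280,240,320))
E
```

```text
(no output)
```

View pics/z1.png

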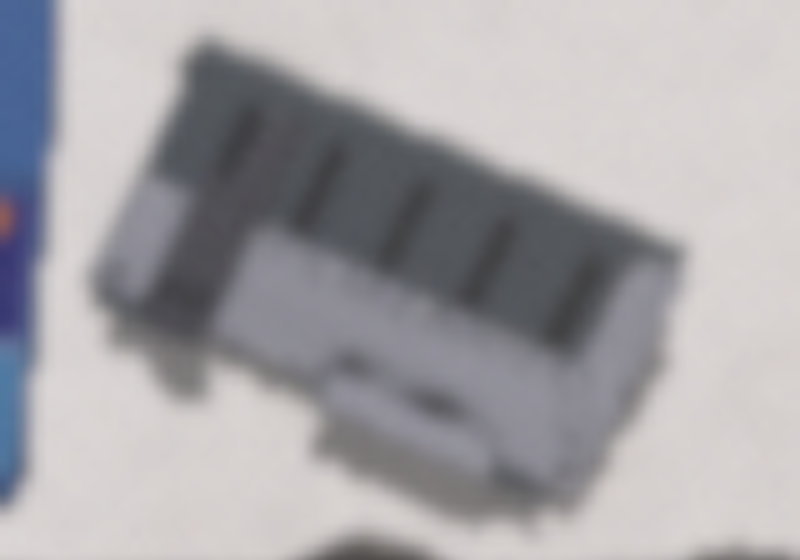

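View pics/z2.png

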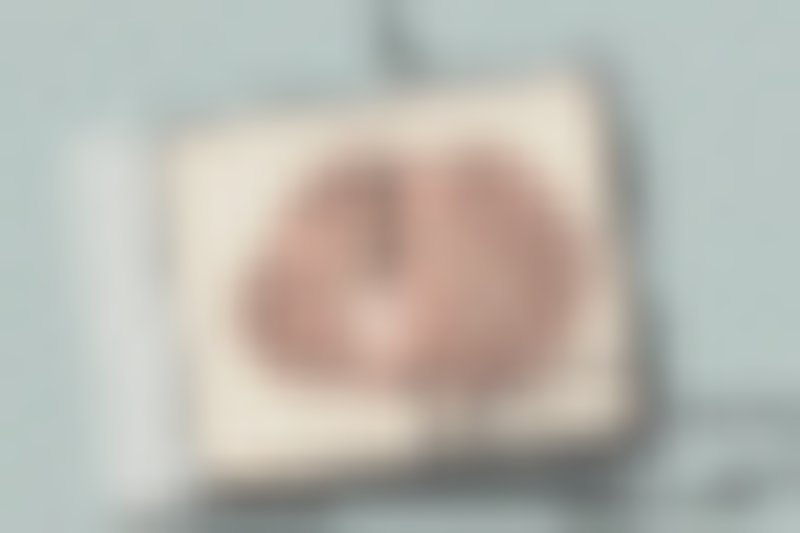

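View pics/z3.png

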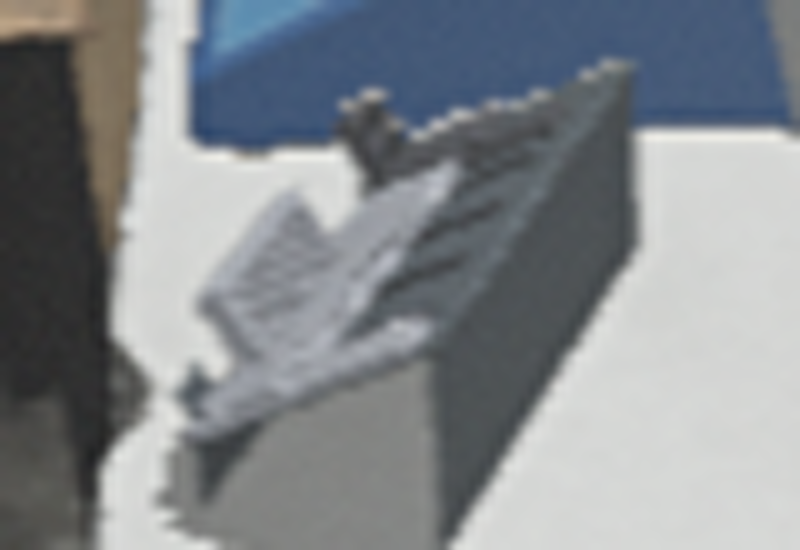

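```bash
cat > fit.py <<'E'
from h import *
import pickle
from scipy.optimize import least_squares
S=pickle.load(open("s.pkl","rb"));T,Sd=S["top"],S["side"]
t=np.radians(32)
def rw(p,x): # rule frame mm -> world ; p = x,y,z,yaw of rule_grip
    M=R.from_euler("z",p[3]).as_matrix()@R.from_euler("y",-t).as_matrix()
    return np.array(p[:3])+M@(np.array(x)-[0,0,27])/1000
tf=[((77,-62,5),(680,255)),((77,-44,5),(622,262)),((32,-44,5),(568,352)),((-10,-62,5),(572,508)),((32,110,5),(135,180)),((-10,110,5),(98,285)),((6,30,31),None),((6,-30,31),None)]
sf=[((77,-62,5),(435,322)),((-10,-62,3),(195,432)),((-6,-30,31),(203,300)),((-6,30,31),(290,190)),((32,-44,5),(340,350))]
obs=[(T,a,(222+b[1]/10,380+b[0]/10)) for a,b in tf if b]+[(Sd,a,(225+b[1]/10,240+b[0]/10)) for a,b in sf]
f=lambda p:np.concatenate([proj(c,rw(p,a))-b for c,a,b in obs])
r=least_squares(f,[.39,-.33,.055,-.4],loss="soft_l1")
p=r.x;print("rule grip",p.round(4));print(f(p).reshape(-1,2).round(1).tolist())
for a in((0,0,27),(0,30,31),(0,-30,31),(0,0,0),(-10,0,0)):print(a,rw(p,a).round(4),(proj(T,rw(p,a))-[222,380])*10)
# block
def bw(q,x):return np.array([q[0],q[1],.014])+R.from_euler("z",q[2]).as_matrix()@np.array(x)/1000
k=800/36
bo=[((27,q,24),b) for q,b in((1,(172,135)),(-1,(588,78)))]+[((-27,q,24),b) for q,b in((-1,(635,432)),(1,(205,490)))]
g=lambda q:np.concatenate([proj(T,bw(q,(a[0],q[3]+33.5*a[1],a[2])))-[228+b[1]/k,270+b[0]/k] for a,b in bo])
q=least_squares(g,[.44,.12,.1,0],x_scale=[.01,.01,.1,10]).x
print("slab centre frame",q,"slab centre",bw(q,(0,q[3],0)),g(q).round(2))
for sy in(-5.5,-2,0):
  q2=q.copy();q2[:2]=(bw(q,(0,q[3],0))-R.from_euler("z",q[2]).as_matrix()@[0,sy/1000,0])[:2]
  print(sy,q2,"corner",bw(q2,(-30,-42,0)),"far",bw(q2,(-30,42,0)),"leftend px z2",[((proj(T,bw(q2,(a,42,3)))-[228,270])*k)[::-1].round() for a in(30,-30)])
E
python3 fit.py
```

```text
rule grip [ 0.3909 -0.3368  0.0552 -0.3793]
[[0.0, -0.0], [-2.7, 0.5], [-0.3, 0.4], [-3.4, 0.2], [-0.4, -0.5], [-0.3, -1.4], [1.2, -1.3], [0.2, 0.4], [-0.4, -0.4], [-0.0, -1.7], [-0.1, -1.5]]
(0, 0, 27) [ 0.3909 -0.3368  0.0552] [410.10040407 405.65563588]
(0, 30, 31) [ 0.4001 -0.3081  0.0586] [381.59074087 318.33987349]
(0, -30, 31) [ 0.3779 -0.3638  0.0586] [449.90956129 492.39932818]
(0, 0, 0) [ 0.4042 -0.3421  0.0323] [372.95258866 408.36301353]
(-10, 0, 0) [ 0.3963 -0.3389  0.027 ] [397.69944667 396.88763917]
slab centre frame [ 9.68554708e-01 -3.78419528e+00  1.28586875e-01  3.91501296e+03] slab centre [0.46652158 0.0984957  0.014     ] [-0.01 -0.63 -0.07  0.54  0.02  0.37  0.06 -0.28]
-5.5 [4.65816304e-01 1.03950296e-01 1.28586875e-01 3.91501296e+03] corner [0.44144976 0.05845006 0.014     ] far [0.4306782  0.14175656 0.014     ] leftend px z2 [array([ 81., 142.]), array([125., 533.])]
-2 [4.66265119e-01 1.00479192e-01 1.28586875e-01 3.91501296e+03] corner [0.44189857 0.05497896 0.014     ] far [0.43112702 0.13828546 0.014     ] leftend px z2 [array([104., 139.]), array([148., 530.])]
0 [4.66521585e-01 9.84957034e-02 1.28586875e-01 3.91501296e+03] corner [0.44215504 0.05299547 0.014     ] far [0.43138348 0.13630197 0.014     ] leftend px z2 [array([117., 137.]), array([161., 528.])]
```

```bash
python3 -m inch '[[[0,0,-9,0.179],[0,0,-9,0.179],[0,0,-9,0.179],[0,0,-9,0.179],[0,0,-9,0.179],[0,0,-9,0.179],[0,0,-9,0.179],[0,0,-9,0.179],[0,0,-9,0.177]]]' 
python3 -m inch '[[[-36,44,0,0],[-36,44,0,0],[-36,44,0,0],[-36,44,0,0],[-36,44,0,0],[-36,44,0,0],[-36,44,0,0],[-36,44,0,0],[-36,44,0,0]]]' 0.4
python3 -m inch '[[[-46,14,0,0],[-46,14,0,0],[-46,14,0,0],[-46,14,0,0],[-46,14,0,0],[-46,14,0,0],[-46,14,0,0],[-46,14,0,0],[0,0,0,0],[0,0,0,0]]]'
```

```text
time: 2.92
tool_pos: [0.1754, 0.4948, 0.308]
tool_rot: [3.142, -0.0, 1.186]
contact_force: [-0.4, -0.2, 0.9]
opening: 0.0922
time: 4.05
tool_pos: [0.4241, 0.0455, 0.308]
tool_rot: [3.141, -0.001, 1.192]
contact_force: [0.7, 1.8, -0.3]
opening: 0.0277
time: 5.3
tool_pos: [0.3913, -0.3355, 0.3075]
tool_rot: [-3.141, -0.001, 1.191]
contact_force: [0.1, 0.4, 0.1]
opening: 0.0274
```

```bash
python3 -m inch '[[[-1,1.5,56,0],[0,0,56,0],[0,0,56,0],[0,0,55,0],[0,0,5,0],[0,0,0,0]]]' 
python3 - <<'E'
from h import *
c=read_camera("side");i=c["img"][205:275,230:330]
cv2.imwrite("pics/s2.png",cv2.resize(i,(800,560),interpolation=cv2.INTER_CUBIC))
print((proj(c,observe()["tool_pos"])-[205,230])*8)
E
```

```text
time: 6.05
tool_pos: [0.3934, -0.3375, 0.0813]
tool_rot: [3.14, 0.001, 1.193]
contact_force: [0.7, -0.6, 2.0]
opening: 0.0275
[298.5225437  288.90649605]
```

View pics/s2.png

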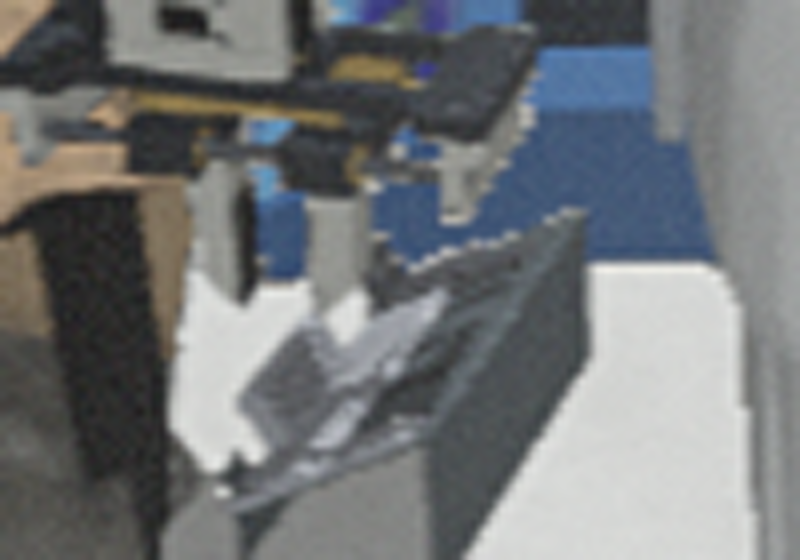

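```bash
python3 -m inch '[[[0,0,8,0],[0,0,8,0],[0,0,4,0],[0,0,4,0],[0,0,0,0]]]'; python3 -m inch '[[[0,0,3,0],[0,0,2,0],[0,0,0,0]]]'
```

```text
time: 6.72
tool_pos: [0.3922, -0.3374, 0.0553]
tool_rot: [-3.141, -0.0, 1.192]
contact_force: [-0.4, -0.5, -0.8]
opening: 0.0276
time: 7.1
tool_pos: [0.3923, -0.3374, 0.0505]
tool_rot: [-3.141, -0.0, 1.192]
contact_force: [-0.1, 0.4, -0.6]
opening: 0.0278
```

```bash
python3 -m inch '[[[0,0,0,0],[0,0,0,0],[0,0,0,0]]]' 0.54 4;  python3 -m inch '[[[0,0,2,0],[0,0,0,0]]]';python3 -m inch '[[[0,0,2,0],[0,0,0,0]]]'
```

```text
time: 7.48
tool_pos: [0.3916, -0.3371, 0.0505]
tool_rot: [-3.14, -0.0, 1.192]
contact_force: [-4.9, 0.1, 2.1]
opening: 0.0211
time: 7.72
tool_pos: [0.3917, -0.3369, 0.0486]
tool_rot: [-3.14, -0.001, 1.192]
contact_force: [-5.2, 1.6, 1.9]
opening: 0.021
time: 7.98
tool_pos: [0.3917, -0.3369, 0.0466]
tool_rot: [-3.14, -0.001, 1.192]
contact_force: [-4.6, 1.8, 2.1]
opening: 0.0209
```

```bash
python3 -m inch '[[[0,-1.5,0,0],[0,0,0,0]]]';  python3 -m inch '[[[0,0,0,0],[0,0,0,0],[0,0,0,0],[0,0,0,0]]]' 1 8;python3 -m inch '[[[0,0,-2,0],[0,0,-3,0],[0,0,0,0]]]' 
```

```text
time: 8.22
tool_pos: [0.3913, -0.337, 0.0468]
tool_rot: [3.141, -0.0, 1.192]
contact_force: [-0.8, 1.4, -0.0]
opening: 0.0213
time: 8.72
tool_pos: [0.3901, -0.3363, 0.0466]
tool_rot: [-3.139, -0.001, 1.192]
contact_force: [-5.8, 1.9, 2.9]
opening: 0.0172
time: 9.1
tool_pos: [0.3914, -0.3373, 0.052]
tool_rot: [3.14, 0.0, 1.192]
contact_force: [-0.6, 0.4, -1.1]
opening: 0.0163
```

```bash
python3 -m inch '[[[0,0,0,0],[0,0,0,0],[0,0,0,0]]]' 1 25;python3 -m inch '[[[0,0,-3,0],[0,0,-3,0],[0,0,-3,0],[0,0,-3,0],[0,0,-4,0],[0,0,-4,0],[0,0,0,0]]]';
python3 - <<'E'
from h import *
c=read_camera("side");i=c["img"][205:275,230:330]
cv2.imwrite("pics/s3.png",cv2.resize(i,(800,560),interpolation=cv2.INTER_CUBIC))
E
```

```text
time: 9.48
tool_pos: [0.3913, -0.3371, 0.0518]
tool_rot: [3.141, 0.0, 1.192]
contact_force: [-0.9, 0.5, -1.2]
opening: 0.0151
time: 10.35
tool_pos: [0.3914, -0.3373, 0.0722]
tool_rot: [3.14, 0.001, 1.192]
contact_force: [-0.9, 0.2, -2.4]
opening: 0.0127
```

View pics/s3.png

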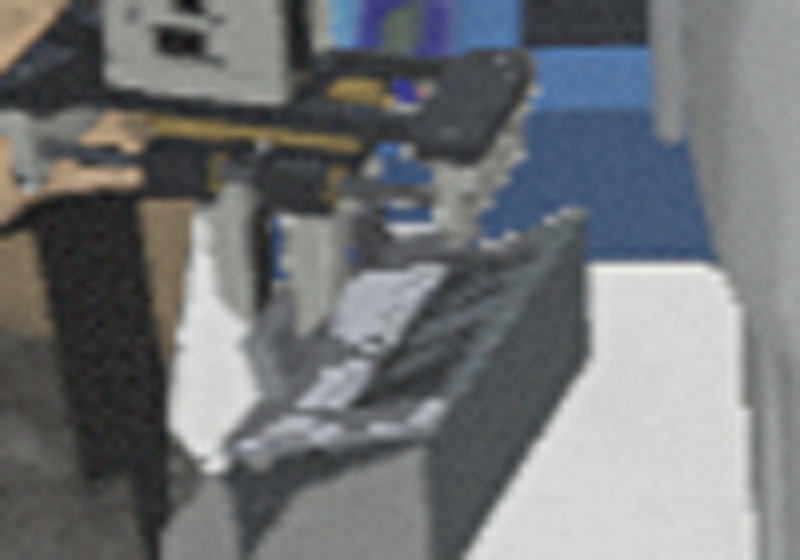

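```bash
python3 -m inch '[[[0,0,-4,0],[0,0,-5,0],[0,0,-5,0],[0,0,-8,0],[0,0,-10,0],[0,0,-15,0],[0,0,0,0]]]' 1 45;python3 -m inch '[[[0,0,-30,0],[0,0,-40,0],[0,0,-40,0],[0,0,-40,0],[0,0,-35,0],[0,0,0,0]]]'
python3 - <<'E'
from h import *
c=read_camera("side");i=c["img"][110:230,200:360]
cv2.imwrite("pics/s4.png",cv2.resize(i,(800,600),interpolation=cv2.INTER_CUBIC))
E
```

```text
time: 11.28
tool_pos: [0.3917, -0.3377, 0.1203]
tool_rot: [3.139, 0.001, 1.192]
contact_force: [0.6, 0.0, -3.0]
opening: 0.0121
time: 12.02
tool_pos: [0.3917, -0.3377, 0.306]
tool_rot: [3.137, 0.002, 1.192]
contact_force: [0.7, 0.1, -3.1]
opening: 0.0112
```

View pics/s4.png

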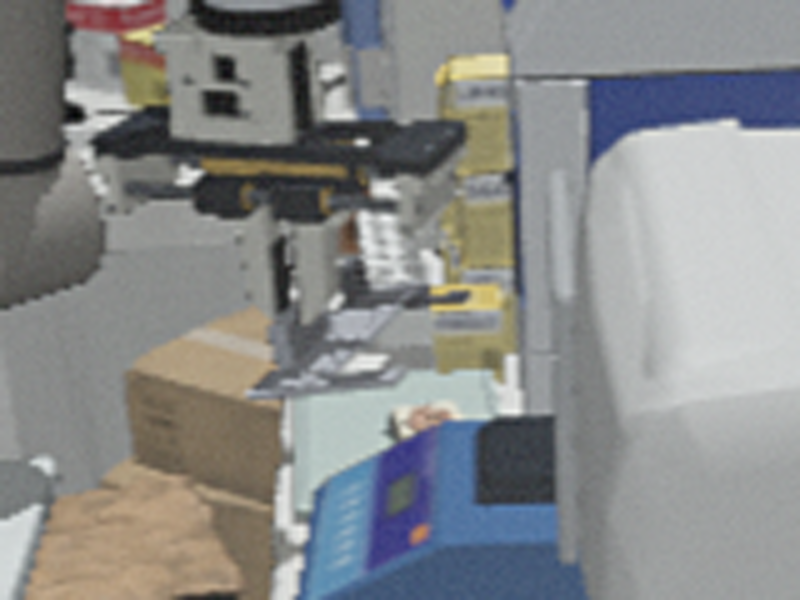

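```bash
python3 -m inch '[[[25,-10,0,0],[40,-16,0,0],[45,-18,0,0],[45,-18,0,0],[45,-18,0,0],[45,-18,0,0],[45,-18,0,0],[45,-18,0,0],[35,-14,0,0],[19,-7,0,0]]]';python3 -m inch '[[[0,0,0,-0.169],[0,0,0,-0.169],[0,0,0,-0.169],[0,0,20,0],[0,0,40,0],[0,0,45,0],[0,0,45,0],[0,0,40,0],[0,0,20,0],[0,0,0,0]]]'
```

```text
time: 13.32
tool_pos: [0.3896, 0.0835, 0.3017]
tool_rot: [-3.138, 0.001, 1.194]
contact_force: [0.2, -0.3, -3.0]
opening: 0.0117
time: 14.58
tool_pos: [0.3884, 0.0817, 0.0914]
tool_rot: [-3.135, -0.001, 1.699]
contact_force: [-0.1, -0.8, -3.4]
opening: 0.0119
```

```bash
python3 -m inch '[[[0,0,12,0],[0,0,12,0],[0,0,10,0],[0,0,5,0],[0,0,0,0],[0,0,0,0]]]'; python3 - <<'E'
from h import *
for n,b in(("top",(215,275,250,330)),("side",(165,225,240,320))):
    L=[read_camera(n) for _ in range(3)];i=np.mean([l["img"] for l in L],0).astype(np.uint8)
    cv2.imwrite(f"pics/{n}5.png",cv2.resize(i[b[0]:b[1],b[2]:b[3]],(560,420),interpolation=cv2.INTER_CUBIC))
a=[cv2.imread(f"pics/{n}5.png") for n in("top","side")];cv2.imwrite("pics/b5.png",cv2.resize(np.vstack(a),(400,600)))
E
```

```text
time: 15.32
tool_pos: [0.3912, 0.0818, 0.0549]
tool_rot: [3.141, -0.0, 1.699]
contact_force: [0.6, -0.1, -2.0]
opening: 0.0113
```

View pics/b5.png

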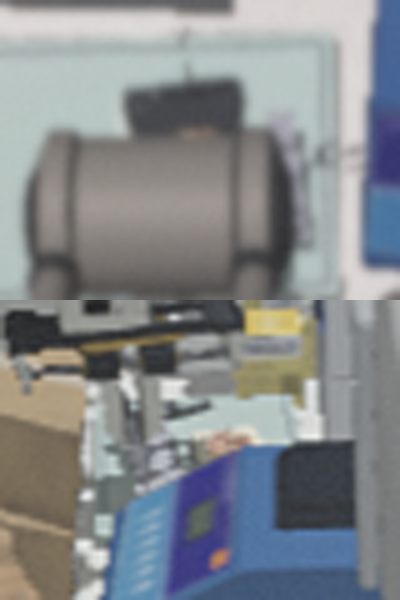

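```bash
python3 - <<'E'
from h import *
c=read_camera("top");g=np.array([.391,.0818,0]);M=R.from_euler("z",.1286).as_matrix()
for x,y in((77,-62),(77,-44),(-10,-62)):
    p=g+M@[x/1e3,y/1e3,0];p[2]=.035;q=proj(c,p);print(x,y,p,((q[1]-250)*5,(q[0]-215)*5))
E
python3 -m inch '[[[0,0,4,0],[0,0,3,0],[0,0,0,0]]]';python3 -m inch '[[[0,0,3,0],[0,0,0,0]]]'
```

```text
77 -62 [0.47531541 0.0301869  0.035     ] (np.float64(292.69738403899083), np.float64(115.68975540277961))
77 -44 [0.47300698 0.04803826 0.035     ] (np.float64(265.9741874088371), np.float64(119.21896699198186))
-10 -62 [0.38903382 0.01902951 0.035     ] (np.float64(308.9130698602955), np.float64(245.63062465054145))
time: 16.05
tool_pos: [0.3907, 0.0818, 0.0474]
tool_rot: [-3.141, -0.0, 1.699]
contact_force: [-0.4, -0.1, -2.4]
opening: 0.0118
time: 16.3
tool_pos: [0.3908, 0.0818, 0.0445]
tool_rot: [-3.141, -0.0, 1.699]
contact_force: [0.9, -0.2, -3.1]
opening: 0.0115
```

```bash
python3 -m inch '[[[0,0,3,0],[0,0,0,0]]]';python3 -m inch '[[[0,0,2,0],[0,0,0,0]]]';python3 -m inch '[[[0,0,2,0],[0,0,0,0]]]'
```

```text
time: 16.55
tool_pos: [0.3908, 0.0818, 0.0415]
tool_rot: [-3.141, -0.0, 1.699]
contact_force: [0.4, -0.1, -2.9]
opening: 0.0116
time: 16.8
tool_pos: [0.391, 0.0818, 0.0397]
tool_rot: [3.142, -0.0, 1.699]
contact_force: [0.3, 0.3, -2.2]
opening: 0.0113
time: 17.05
tool_pos: [0.3919, 0.0818, 0.0386]
tool_rot: [3.139, 0.0, 1.699]
contact_force: [-1.5, -0.8, 9.7]
opening: 0.0115
```

```bash
python3 -m inch '[[[0,0,1.5,0],[0,0,0,0]]]';python3 -m inch '[[[0,0,1.5,0],[0,0,0,0]]]'
```

```text
time: 17.3
tool_pos: [0.3935, 0.0819, 0.0377]
tool_rot: [3.136, 0.0, 1.699]
contact_force: [0.1, 0.2, 12.8]
opening: 0.0118
time: 17.55
tool_pos: [0.3949, 0.0821, 0.0369]
tool_rot: [3.132, 0.001, 1.699]
contact_force: [1.4, 1.6, 17.0]
opening: 0.0112
```

```bash
python3 -m inch '[[[0,0,-2.5,0],[0,0,0,0],[0,0,0,0]]]'; python3 -m inch '[[[0,0,0,0],[0,0,0,0],[0,0,0,0]]]' 0.54; python3 -m inch '[[[0,0,4,0],[0,0,4,0],[0,0,3,0],[0,0,2,0],[0,0,0,0]]]'
```

```text
time: 17.92
tool_pos: [0.3909, 0.0818, 0.0371]
tool_rot: [-3.141, -0.0, 1.699]
contact_force: [1.2, -0.7, -1.2]
opening: 0.0114
time: 18.3
tool_pos: [0.3907, 0.0818, 0.0371]
tool_rot: [-3.141, -0.0, 1.699]
contact_force: [-0.1, 1.1, -0.2]
opening: 0.0211
time: 18.92
tool_pos: [0.3909, 0.0818, 0.0241]
tool_rot: [-3.141, -0.0, 1.699]
contact_force: [0.3, 0.5, 1.1]
opening: 0.0213
```

```bash
python3 -m inch '[[[0,0,0,0],[0,0,0,0],[0,0,0,0],[0,0,0,0]]]' 1 25; python3 -m inch '[[[0,3,0,0],[0,4,0,0],[0,3,0,0],[0,0,0,0],[0,0,0,0]]]';  for i in 1 2 3; do python3 -m inch '[[[0,1.5,0,0],[0,1.5,0,0],[0,0,0,0]]]' | grep -v time;done
```

```text
time: 19.42
tool_pos: [0.3911, 0.0818, 0.0243]
tool_rot: [3.141, -0.0, 1.699]
contact_force: [0.4, -0.4, -0.2]
opening: 0.0115
time: 20.05
tool_pos: [0.3967, 0.083, 0.0242]
tool_rot: [-3.133, -0.001, 1.7]
contact_force: [-11.0, -2.0, 15.0]
opening: 0.0119
tool_pos: [0.3992, 0.0834, 0.0242]
tool_rot: [-3.133, -0.001, 1.7]
contact_force: [-10.8, -1.1, 14.4]
opening: 0.0118
tool_pos: [0.4023, 0.0838, 0.0242]
tool_rot: [-3.133, -0.001, 1.7]
contact_force: [-12.4, 0.2, 16.2]
opening: 0.0118
tool_pos: [0.4061, 0.0842, 0.0242]
tool_rot: [-3.134, -0.001, 1.699]
contact_force: [-10.2, -1.2, 11.6]
opening: 0.0118
```

```bash
python3 -m inch '[[[0,0,-1,0],[0,0,0,0],[0,0,0,0]]]'; python3 - <<'E'
from h import *
c=read_camera("top");import pickle
S=pickle.load(open("s.pkl","rb"))["top"]
L=[read_camera("top")["img"] for _ in range(3)];i=np.mean(L,0).astype(np.uint8)
k=lambda im:cv2.resize(im[215:260,260:330],(560,360),interpolation=cv2.INTER_CUBIC)
cv2.imwrite("pics/b6.png",cv2.resize(np.vstack([k(i),k(S["img"])]),(460,592)))
E
```

```text
time: 21.55
tool_pos: [0.4092, 0.0842, 0.025]
tool_rot: [-3.14, -0.0, 1.699]
contact_force: [-2.3, -0.6, -0.3]
opening: 0.0118
```

View pics/b6.png

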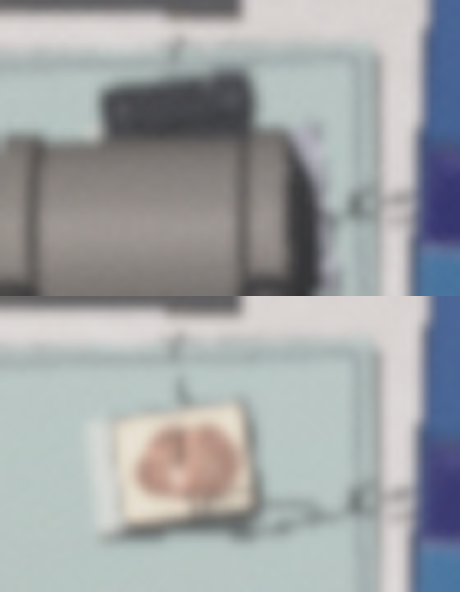

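```bash
python3 -m inch '[[[2,0,0,0],[3,0,0,0],[3,0,0,0],[2,0,0,0],[0,0,0,0]]]';  for i in 1 2 3; do python3 -m inch '[[[1.5,0,0,0],[1.5,0,0,0],[0,0,0,0]]]' | grep -v time;done
```

```text
time: 22.38
tool_pos: [0.4087, 0.0944, 0.0253]
tool_rot: [3.141, -0.0, 1.699]
contact_force: [-0.5, 0.3, -2.7]
opening: 0.0119
tool_pos: [0.4083, 0.0972, 0.0253]
tool_rot: [3.141, -0.0, 1.699]
contact_force: [-0.6, 0.2, -2.1]
opening: 0.012
tool_pos: [0.4077, 0.1002, 0.0252]
tool_rot: [3.142, -0.0, 1.699]
contact_force: [0.3, -0.4, -2.7]
opening: 0.0113
tool_pos: [0.4073, 0.1031, 0.0252]
tool_rot: [3.142, -0.0, 1.699]
contact_force: [0.5, -1.7, -2.4]
opening: 0.0119
```

```bash
for i in 1 2 ; do python3 -m inch '[[[1,0,0,0],[1,0,0,0],[0,0,0,0]]]' | grep -v time;done; python3 -m inch '[[[0,1.5,0,0],[0,1.5,0,0],[0,0,0,0]]]' | grep -v time;python3 -m inch '[[[1,0,0,0],[0.7,0,0,0],[0,0,0,0]]]'
```

```text
tool_pos: [0.4071, 0.1051, 0.0252]
tool_rot: [3.142, -0.0, 1.699]
contact_force: [1.1, -1.5, -1.9]
opening: 0.0119
tool_pos: [0.4068, 0.1071, 0.0252]
tool_rot: [-3.142, -0.0, 1.699]
contact_force: [0.2, -1.3, -3.3]
opening: 0.0116
tool_pos: [0.4099, 0.1076, 0.0251]
tool_rot: [3.141, -0.0, 1.699]
contact_force: [-1.0, -0.5, -3.9]
opening: 0.0121
time: 25.0
tool_pos: [0.4101, 0.1092, 0.0253]
tool_rot: [3.141, -0.0, 1.699]
contact_force: [0.4, -1.1, -2.9]
opening: 0.0119
```

```bash
python3 -m inch '[[[0,0,0.8,0],[0,0,0,0]]]'; python3 -m inch '[[[0,0,0,0],[0,0,0,0],[0,0,0,0]]]' 0.54; python3 -m inch '[[[0,0,-5,0],[0,0,-15,0],[0,0,-40,0],[0,0,-50,0],[0,-50,-50,0],[50,-10,-50,0],[60,0,0,0],[60,0,0,0],[60,0,0,0],[0,0,0,0]]]'
cat > chk.py <<'E'
from h import *
import sys,pickle
L=[read_camera("top") for _ in range(6)];c=L[0];c["img"]=np.mean([l["img"] for l in L],0).astype(np.uint8)
pickle.dump(c,open("c.pkl","wb"))
i=c["img"][226:270,258:322]
cv2.imwrite(sys.argv[1],cv2.resize(i,(800,550),interpolation=cv2.INTER_CUBIC))
E
python3 chk.py pics/c1.png
```

```text
time: 25.25
tool_pos: [0.41, 0.1091, 0.0245]
tool_rot: [3.141, -0.0, 1.699]
contact_force: [0.8, -1.0, -1.9]
opening: 0.0115
time: 25.62
tool_pos: [0.4097, 0.1092, 0.0245]
tool_rot: [3.141, -0.0, 1.699]
contact_force: [-0.7, -0.5, 0.6]
opening: 0.0215
time: 26.88
tool_pos: [0.3273, 0.3274, 0.2224]
tool_rot: [3.141, -0.001, 1.704]
contact_force: [0.4, -0.2, -0.3]
opening: 0.0209
```

View pics/c1.png

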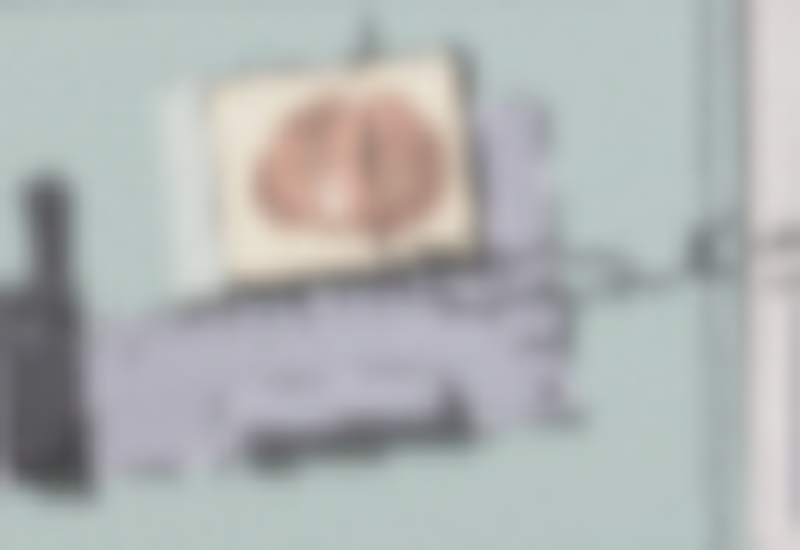

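```bash
python3 - <<'E'
from h import *
import pickle
c=pickle.load(open("c.pkl","rb"))
th=1.699-np.pi/2;M=R.from_euler("z",th).as_matrix();g=np.array([.4098,.1091,.014])
px=lambda p:((proj(c,p)-[226,258])*12.5)[::-1].round()
for a in((32,-44,5),(77,-44,5),(77,-62,5),(-10,-62,5),(32,40,5)):print("rule",a,px(g+M@(np.array(a)/1e3)))
cor=g+M@[.032,-.044,0];b=cor-M@[-.03,-.042,0]
for s in(-6,):
  for a in((27,33.5+s,24),(27,-33.5+s,24),(-27,-33.5+s,24),(-27,33.5+s,24),(-30,-42,8),(-30,42,8),(30,42,3),(-30,42,3)):print("block",a,px(b+M@(np.array(a)/1e3)))
print("block centre",b, "yaw",th)
# jaw: pixel -> rule frame
for z,p in((.019,(65,190)),(.019,(30,190)),(.023,(85,300)),(.045,(45,400))):
    w=onz(c,(226+p[1]/12.5,258+p[0]/12.5),z);print("cursor px",p,(M.T@(w-g)*1000).round(1))
for l in("cursor_tab","cursor_face","rule_corner","block_corner","block_far","rule_grip"):
    for d in place_of("top",l)[:2]:
        z=.045 if l in("cursor_tab","rule_grip") else .014
        w=onz(c,d["at"],z);print(l,round(d["conf"],2),(M.T@(w-g)*1000).round(1)[:2])
E
```

```text
rule (32, -44, 5) [488. 262.]
rule (77, -44, 5) [468.  97.]
rule (77, -62, 5) [534.  89.]
rule (-10, -62, 5) [574. 409.]
rule (32, 40, 5) [179. 303.]
block (27, 27.5, 24) [200.  79.]
block (27, -39.5, 24) [448.  47.]
block (-27, -39.5, 24) [472. 247.]
block (-27, 27.5, 24) [222. 280.]
block (-30, -42, 8) [487. 261.]
block (-30, 42, 8) [177. 302.]
block (30, 42, 3) [155.  84.]
block (-30, 42, 3) [179. 304.]
block centre [0.47154688 0.11504329 0.014     ] yaw 0.1282036732051035
cursor px (65, 190) [66.3 67.1  5. ]
cursor px (30, 190) [67.6 76.4  5. ]
cursor px (85, 300) [35.8 64.4  9. ]
cursor px (45, 400) [ 8.9 74.8 31. ]
cursor_tab 0.51 [ 333.2 -275.6]
cursor_tab 0.43 [ 6.9 82. ]
cursor_face 0.72 [ 22.1 -44.6]
cursor_face 0.46 [30.7 62.5]
rule_corner 0.63 [ 26.7 -48.6]
rule_corner 0.53 [ 336.5 -357.3]
block_corner 0.98 [ 30.  -33.7]
block_far 0.61 [37.9 26.3]
rule_grip 0.94 [-8.3 -0.4]
rule_grip 0.59 [ 342.2 -319.3]
```

```bash
python3 -m inch '[[[-40,20,0,0],[-40,20,0,0],[-32,14,30,0],[0,0,50,0],[0,0,50,0],[0,0,40,0],[0,0,10,0],[0,0,0,0],[0,0,0,0]]]' 1 10; python3 - <<'E'
from h import *
M=R.from_euler("z",.1282).as_matrix();print(M.T@(np.array(observe()["tool_pos"])-[.4098,.1091,.014])*1000)
E
```

```text
time: 28.6
tool_pos: [0.3975, 0.2205, 0.0438]
tool_rot: [3.139, -0.001, 1.699]
contact_force: [-0.6, 0.0, -0.2]
opening: 0.0009
[  2.06651402 112.09283571  29.82125089]
```

```bash
python3 -m inch '[[[0,-2,8,0],[0,0,6,0],[0,0,0,0]]]'; for i in 1 2 3 4; do python3 -m inch '[[[-2.5,0,0,0],[-2.5,0,0,0],[0,0,0,0]]]' | grep -E "pos|force" ;done
```

```text
time: 28.98
tool_pos: [0.3941, 0.2197, 0.028]
tool_rot: [-3.141, 0.0, 1.699]
contact_force: [0.1, 0.2, 0.1]
opening: 0.0003
tool_pos: [0.3952, 0.2147, 0.0285]
contact_force: [1.0, 0.2, -0.1]
tool_pos: [0.3957, 0.2097, 0.0284]
contact_force: [-0.1, 0.8, 0.5]
tool_pos: [0.3963, 0.2048, 0.0284]
contact_force: [-0.2, -0.7, 0.5]
tool_pos: [0.397, 0.1998, 0.0284]
contact_force: [1.1, -0.4, -0.5]
```

```bash
for i in 1 2 3 ; do python3 -m inch '[[[-2,0,0,0],[-2,0,0,0],[0,0,0,0]]]' | grep -E "pos|force" ;done;for i in 1 2 ; do python3 -m inch '[[[-1,0,0,0],[-1,0,0,0],[0,0,0,0]]]' | grep -E "pos|force|time" ;done
```

```text
tool_pos: [0.3975, 0.1959, 0.0284]
contact_force: [0.2, 0.2, 0.9]
tool_pos: [0.398, 0.1919, 0.0284]
contact_force: [-0.3, 0.3, -0.3]
tool_pos: [0.3985, 0.1879, 0.0284]
contact_force: [0.5, 0.6, -0.5]
time: 31.98
tool_pos: [0.3987, 0.186, 0.0284]
contact_force: [0.3, -0.4, -0.7]
time: 32.35
tool_pos: [0.399, 0.1841, 0.0284]
contact_force: [0.0, 0.5, -0.3]
```

```bash
for i in 1 2 3 4 ; do python3 -m inch '[[[-1,0,0,0],[-1,0,0,0],[0,0,0,0]]]' | grep -E "pos|force" ;done
```

```text
tool_pos: [0.3993, 0.182, 0.0284]
contact_force: [-0.1, -0.0, -0.5]
tool_pos: [0.3992, 0.1804, 0.0284]
contact_force: [-0.9, 4.2, 1.2]
tool_pos: [0.3994, 0.1783, 0.0284]
contact_force: [-3.2, 4.3, 1.8]
tool_pos: [0.3998, 0.1762, 0.0284]
contact_force: [-3.1, 4.3, 1.7]
```

```bash
python3 -m inch '[[[3,0,0,0],[10,0,0,0],[10,0,-30,0],[20,0,-50,0],[50,-20,-50,0],[60,-20,-40,0],[60,0,0,0],[60,0,0,0],[0,0,0,0]]]';python3 chk.py pics/c2.png
```

```text
time: 34.98
tool_pos: [0.3326, 0.4291, 0.1839]
tool_rot: [3.141, -0.001, 1.703]
contact_force: [0.8, -0.7, 0.4]
opening: 0.0003
```

View pics/c2.png

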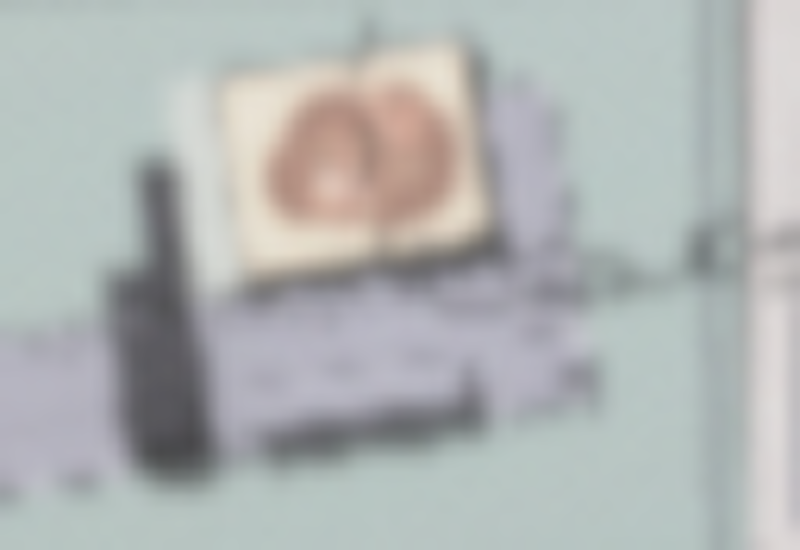

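```bash
python3 - <<'E'
import cv2,numpy as np
for f in("c1","c2"):
    i=cv2.imread(f"pics/{f}.png").astype(int);b,g,r=i[...,0],i[...,1],i[...,2]
    cream=((r-b)>8)&(r>140);cream[:, 600:]=0
    lav=((b-g)>6)&((r-g)>-4)&(b>120);lav[:,640:]=0
    for n,m in(("slab",cream),("rule",lav)):
        m=cv2.morphologyEx(m.astype(np.uint8),cv2.MORPH_OPEN,np.ones((9,9)))
        k=max(cv2.findContours(m,0,1)[0],key=cv2.contourArea)
        rr=cv2.minAreaRect(k)
        mm=cv2.drawContours(np.zeros_like(m),[k],-1,1,-1)
        out={}
        cols=range(260,450,5) 
        for e in("top","bot"):
            y=[np.flatnonzero(mm[:,c])[0 if e=="top" else -1] for c in cols if mm[:,c].any()]
            x=[c for c in cols if mm[:,c].any()]
            p=np.polyfit(x,y,1);out[e]=(round(-np.arctan(p[0]),3),round(np.polyval(p,350)))
        print(f,n,[np.round(v,2).tolist() for v in rr[:2]],round(rr[2],1),out, cv2.boxPoints(rr).round().tolist())
        if n=="rule":
            rows=range(130,230,5);e=[[np.flatnonzero(mm[q,:])[0] if mm[q].any() else np.nan for q in rows],[np.flatnonzero(mm[q,:])[-1] if mm[q].any() else np.nan for q in rows]]
            print([np.polyfit(list(rows),v,1).round(3).tolist() for v in e if not np.isnan(v).any()])
        else:
            rows=range(100,230,5)
            print([np.polyfit(list(rows),[np.flatnonzero(mm[q])[j] for q in rows],1).round(3).tolist() for j in(0,-1)])
E
```

```text
c1 slab [[341.37, 170.01], [212.13, 263.62]] 82.7 {'top': (np.float64(0.116), 65), 'bot': (np.float64(0.184), 272)} [[197.0, 82.0], [459.0, 48.0], [486.0, 258.0], [224.0, 292.0]]
[[0.105, 193.258], [0.121, 451.976]]
c1 rule [[312.54, 288.67], [314.15, 490.75]] 82.6 {'top': (np.float64(0.145), 292), 'bot': (np.float64(0.12), 428)} [[49.0, 164.0], [536.0, 101.0], [576.0, 413.0], [89.0, 476.0]]
[[0.125, 462.899], [0.078, 528.867]]
c2 slab [[352.82, 161.98], [210.16, 265.3]] 80.9 {'top': (np.float64(0.164), 58), 'bot': (np.float64(0.183), 266)} [[205.0, 79.0], [467.0, 37.0], [500.0, 245.0], [238.0, 287.0]]
[[0.128, 201.255], [0.138, 461.896]]
c2 rule [[376.99, 272.2], [312.49, 386.89]] 81.3 {'top': (np.float64(0.149), 287), 'bot': (np.float64(0.169), 424)} [[162.0, 147.0], [544.0, 88.0], [592.0, 397.0], [210.0, 456.0]]
[[0.168, 468.412], [0.156, 528.924]]
```

```bash
python3 -c "
from cell import *
print(observe()['time']);print(hand_in())"
```

```text
35.275
the job is handed in; nothing more can be done
None
```

The square is on the board against the block, the cursor is slid in, and I handed the job in at 35.3 s. The hand-in gives no verdict.

**What I did:** I gripped the rib on the sloping rest with the tool pointing down, and the grip levelled the square as it lifted. I set the square down short of the block, regripped deeper, and pushed it against the near side and then the plain end. With closed fingers I slid the cursor by its tab until the side force rose to about 4 N, then withdrew clear.

**Last checks, from the top camera only:**
- **Parallel:** the square and the block agree to about 0.01 rad, against the 0.04 allowed.
- **Flush:** the gaps at the near side and plain end look closed. They stayed within about 0.3 mm through the cursor push.
- **Jaw:** it appears about 84 mm from the fixed arm, which is the block's length.
- **Clear of the scene:** the gripper was empty, well away, and read no force.

**What was less certain:**
- **Flush contact:** the push forces were only 1–2 N, close to the sensor noise, so flushness rests mainly on the picture. Its resolution is about 3.4 mm per pixel before edge fitting, so I can't vouch for much better than 1–2 mm.
- **Cursor push:** I pushed about 4 mm past contact, which moved the square and block together by about 4 mm and turned them 0.03–0.04 rad.
- **Block movement:** I estimate about 12 mm at most, within the 25 mm limit. I did not remeasure it at the end.
- **Things around:** I did not recheck them afterwards. The force readings showed no sign of touching any of them.
- **Drag:** the first slide on the board met about 11 N of drag with 15 N of downward pressing, until I raised the tool 1 mm.
- **Network points:** some of the points the trained networks reported were about 1 cm off, so I used my own fits from the images instead.

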